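Put up the drying hanger and hang both ear defenders on it

ROBOT

A 7-joint arm with a two-finger parallel gripper is mounted at the origin on a cart in front of the work surface, level with it; the furniture and walls round the work are solid. World frame = base frame: x ahead of the robot, y to its left, z up, the work surface at z = 0. Lengths are in mm, angles in degrees, forces in N, time in s.
With the tool pointing down it reaches from about 400 to 875 mm from the base axis. Payload 4.4 kg.
Tool frame: the origin (TCP) lies on the mounting face of the last link; the fingertips stand 173 mm ahead of it and the grasp point (between the pads) lies 155 mm ahead of it; z points along the fingers, y is the line along which they close (so a half turn about z gives the same grasp; the last joint's range is limited). The gripper opens to 85 mm and grips with 20 to 120 N. Pads are 22 mm wide; open, the fingers measure 114 mm over their backs; the gripper's body (76 mm by 85 mm) begins 54 mm behind the grasp point. The pads swing forward as they close: fully open they stand 13 mm farther back than shut.
Start: joints at [62.693, 36.005, 2.206, 86.941, -1.547, 57.084, -1.146], TCP at [259.595, -595.925, 404.713] pointing down, gripper open.
Joint ranges: [-175.42, 175.42], [-21.48, 121.26], [-71.46, 75.88], [10.55, 141.38], [-63.04, 243.04], [13.31, 113.54], [-168.57, 168.57]. Speed limits (degrees/s): [147.25, 147.25, 180, 180, 180, 180, 180].

INTERFACE

Orientations are given as a 3x3 rotation matrix whose columns are the frame's x, y, z axes.
In Python, from workcell import manip gives the robot as it stands. Calls block until the motion is done:
- manip.move_pose(position, orientation): joint-space move of the TCP to a pose.
- manip.movel(position, ori=None, feed=150): straight line of the TCP; ori=None keeps the orientation; feed is the mean speed in mm/s.
- manip.goto_joints(angles): joint-space move.
- manip.open_gripper() and manip.close(effort=None): open the fingers fully, or close them until they stop; effort is the grip in N (None keeps the last).
- manip.hold(seconds).
- manip.solve_ik(position, orientation): joint angles nearest the present ones, or None.
- manip.camera(name): name is "scene" or "top" or "wrist"; returns (picture, depth): 400x640x3 uint8, red, green, blue; 400x640 float32, mm along the optical axis (not along the pixel's ray), 0 where there is no reading.
- manip.get_calibration(name): a dict with "intrinsics" (3x3 intrinsics, pixels), "D" ([k1, k2, p1, p2, k3] as OpenCV has them; the pictures are not rectified), "R" (3x3) and "t" (3): a world point X has camera coordinates R X + t; the wrist camera has in their place "hand_eye" (4x4, takes a point from camera to tool coordinates, whose origin is the TCP and whose axes are the flange's). Camera axes: x right, y down, z forward; pixel columns grow to the right and rows downward; lengths in mm; the calibration is good to about 2 mm. A picture is of the moment at which its call begins: read the wrist's pose just before it. get_calibration takes no time and is no camera call.
A pose or a line that the arm cannot do raises manip.Unreachable and nothing moves.
- manip.close_job(): hands the job in; it is judged then, once.
Readings, each from a call of its own:
- manip.current_time_s(): time.
- manip.current_joint_pos(): joint angles.
- manip.current_qvel(): joint speeds.
- manip.current_joint_torque(): joint torques, N m.
- manip.current_position(): TCP position.
- manip.current_tool_rot(): TCP orientation.
- manip.current_ft_force(): force on the tool from outside, world axes, zero at the start.
- manip.current_moment(): the same for the moment, N m.
- manip.current_width(): finger opening in mm.
- manip.current_finger_force(): force on a finger pad.
Only numpy, scipy, OpenCV 4.12 (cv2) and the standard library are available. Lean on these libraries where they do the work, as an engineer would, in place of code of your own. Each camera call takes 0.05 s, during which the arm holds its last target. There are 200 camera calls.

TASK

The two ear defenders worn at the ultrasonic bath have just been wiped down and should hang up to air. Take the T-shaped hanger out of the rod rack and press its post down into the rod holder until it stands fully home and the side plunger has snapped into its groove; then hang the ear defenders over its crossbar by their headbands, one on each arm with a cup on either side of the bar, and let go. Do not drop or topple the ear defenders, and leave the other things on the worktop standing where they are.

Things in the scene. Friction and masses are not known exactly. Their poses are not given: they have to be found in the camera images.
- hanger: loose T-shaped hanger (sizes in mm), 240 g: steel post 16 in diameter, level crossbar 10 thick on top. Origin: centre of the post's foot; z up the post, y along the crossbar. Crossbar axis at z 153, from y -110 to +110, tips turned up to z 168. Foot tapered from 9 to 16 wide over 4; ring groove 3 deep at z 17 to 29. Starts upright in the rod rack, foot 10 above the worktop
- hanger_hub (a point): centre of the hanger's aluminium hub block at the crossing of post and crossbar: mm 26 (hanger's x) by 30 (y) by 38 tall, 156 above the foot (block z 137 to 175). The place to grip, from above, closing along the hanger's x (across the crossbar)
- rod_rack: grey plastic rod rack, fixed, mm: 150 (own x) x 46 (own y) x 40 tall; origin: centre of the underside. Middle bore (18 wide, at the origin, floor at z 10) parks the hanger. Plain 12 mm support rods without crossbar stand fixed at x -50 (top at z 112) and x +50 (top at z 94), below the crossbar
- holder: rod holder, fixed, in mm: aluminium block 44 x 44 on a dark steel foot plate 92 x 92 x 10, 70 tall in all. Origin: centre of the underside, z up. On the z axis a vertical round bore 18 wide, its mouth countersunk to 28 over 6, takes the hanger's post, turned any way. A spring plunger with a black knob sticks out to 44 from the axis on the own +x side at height 35
- holder_mouth (a point): centre of the bore's mouth, on the holder's top, 70 mm above the worktop
- holder_floor (a point): centre of the bore's floor, 12 mm above the worktop: the hanger's foot comes here when fully home
- plunger (a joint): how far (m) the holder's side spring plunger is pushed out. 0 at rest, its round nose 5 mm inside the bore; 0.002 to 0.003 while it rides on the post with 7 to 8 N. The hanger's weight alone does not pass it: push down with 5 to 15 N; near 0 again when it snaps into the post's groove, the foot on the bore's floor
- defender_1: ear defenders (one of two identical pairs, 170 g; mm) standing on their two white cups, grey headband arched above like an upside-down U: 160 (own y, across the cups) x 66 (own x) x 158 tall. Origin: centre of the underside, between the cups; z up. Cups 62 wide (own x), z 0 to 80, 84 apart inside. The arch is open along own x: hung up, the bar runs along own x under the crown
- defender_1_crown (a point): (mm) underside of the middle of the crown (top of the arch), 140 above the origin: the spot that rests on the crossbar. The crown is band and black pad together, 28 wide along own x, 18 thick (from here up), nearly level for 20 mm across: grip it from above, closing along own x, and not deeper than its 18 mm, or the fingertips meet the bar
- defender_2: ear defenders (one of two identical pairs, 170 g; mm) standing on their two white cups, grey headband arched above like an upside-down U: 160 (own y, across the cups) x 66 (own x) x 158 tall. Origin: centre of the underside, between the cups; z up. Cups 62 wide (own x), z 0 to 80, 84 apart inside. The arch is open along own x: hung up, the bar runs along own x under the crown
- defender_2_crown (a point): (mm) underside of the middle of the crown (top of the arch), 140 above the origin: the spot that rests on the crossbar. The crown is band and black pad together, 28 wide along own x, 18 thick (from here up), nearly level for 20 mm across: grip it from above, closing along own x, and not deeper than its 18 mm, or the fingertips meet the bar
- oil_bottle: bystander, loose: amber glass dropping bottle with a black cap, 29 mm diameter, 78 tall; origin at the centre of its underside
- cup_a: bystander, loose: clear sample cup with a red screw lid, 47 mm diameter, 66 tall; origin at the centre of its underside
- cup_b: bystander, loose: clear sample cup with a red screw lid, 47 mm diameter, 66 tall; origin at the centre of its underside
- jar: bystander, loose: black round reagent jar, 65 mm diameter, 97 tall; origin at the centre of its underside
- slide_box: bystander, loose: upright box for microscope slides, 137 x 49 x 95 tall (length along its own x); origin at the centre of its underside
- timer: bystander, loose: flat bench timer, 62 x 66 x 18 tall; origin at the centre of its underside
- marker: bystander, loose: black marker pen lying down, 18 x 138 x 20 tall (length along its own y); origin at the centre of its underside
- counter: bystander, loose: round hand tally counter lying flat, 51 x 56 x 23 tall; origin at the centre of its underside

How it is judged:
By the outcome, as a careful person would: the job done as asked, in the order asked, and still so for the second after the job is handed in, with the robot touching nothing.
It also fails if it takes over 72 s, if anything falls off the work surface, if the arm or the gripper's body presses on something with over 40 N, if the wrist force passes 120 N, or if a joint passes its speed limit or range.

## Working session

There is one attempt and no reset: what is moved stays moved. The work goes in short steps, each a Python script; the robot and the scene stay as the last script left them, time stands still between calls to the robot, and variables do not carry over. Pictures are saved under pics/ and viewed, at most 13 in all, crops included, and the job is handed in when it is done.

```bash
ls; mkdir -p pics
python3 - <<'E'
from workcell import manip
import cv2, numpy as np
for n in ("scene","top"):
    p,d=manip.camera(n); cv2.imwrite(f"pics/{n}0.png",p[:,:,::-1]); np.savez(f"{n}0.npz",p=p,d=d)
    c=manip.get_calibration(n); print(n,c, (d>0).mean())
print(manip.get_calibration("wrist"))
print(manip.current_tool_rot(),manip.current_time_s())
E
```

```text
pics
scene {'intrinsics': array([[460.34422641,   0.        , 330.11197169],
       [  0.        , 460.34422641, 201.3470302 ],
       [  0.        ,   0.        ,   1.        ]]), 'D': array([-0.04502538,  0.        ,  0.        ,  0.        ,  0.        ]), 'R': array([[ 0.8350927 , -0.55009709, -0.00365656],
       [-0.31130951, -0.46709237, -0.82759356],
       [ 0.45354886,  0.69225566, -0.56131589]]), 't': array([-458.55850255,  251.74459843, 1365.13358338])} 0.99599609375
top {'intrinsics': array([[438.31074185,   0.        , 320.42564219],
       [  0.        , 438.31074185, 200.41582475],
       [  0.        ,   0.        ,   1.        ]]), 'D': array([-0.02970446,  0.        ,  0.        ,  0.        ,  0.        ]), 'R': array([[-0.32340878, -0.94625224,  0.00366809],
       [-0.89898999,  0.30604107, -0.31329835],
       [ 0.29533668, -0.10462102, -0.94964766]]), 't': array([ 180.3588303 ,  500.37614945, 1688.77188687])} 0.9960546875
{'intrinsics': array([[304.83128676,   0.        , 321.50603597],
       [  0.        , 304.83128676, 202.32216682],
       [  0.        ,   0.        ,   1.        ]]), 'D': array([-0.0588899,  0.       ,  0.       ,  0.       ,  0.       ]), 'hand_eye': array([[ 5.82267173e-04, -9.55442356e-01, -2.95177176e-01,
         7.46100967e+01],
       [ 9.99998995e-01,  9.37786783e-04, -1.06286885e-03,
        -2.69219112e-01],
       [ 1.29232317e-03, -2.95176260e-01,  9.55441942e-01,
         3.10590808e+01],
       [ 0.00000000e+00,  0.00000000e+00,  0.00000000e+00,
         1.00000000e+00]])}
[[ 9.16801092e-01  3.99343498e-01 -7.26117673e-04]
 [ 3.99344157e-01 -9.16799722e-01  1.58551522e-03]
 [-3.25392856e-05 -1.74357294e-03 -9.99998479e-01]] 0.1
```

View pics/scene0.png

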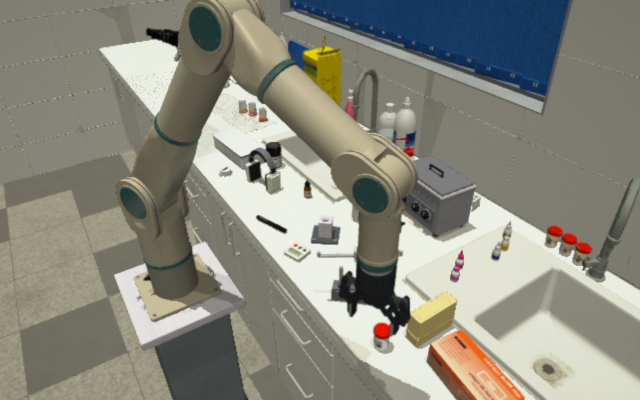

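View pics/top0.png

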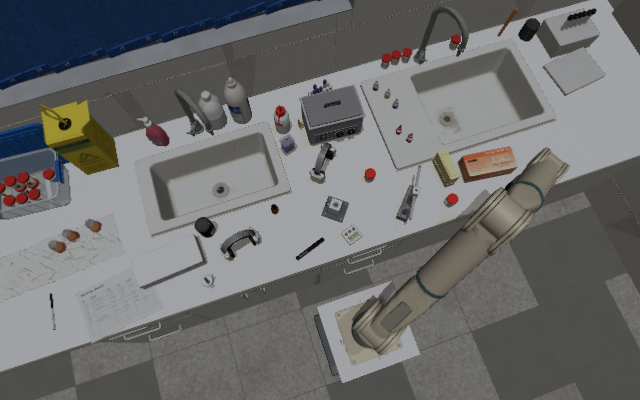

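Scene shows the arm over the hanger. In the top view: defenders at about (239,240) and (322,160), holder (335,207), hanger/rack (410,200), cups (370,174) and (452,199), timer (351,235), marker (310,249), bottle (275,209), jar (205,227), slide box (446,168). I'll enlarge that area and get rough world points.

```bash
cat > h.py <<'E'
from workcell import manip
import cv2, numpy as np
def cloud(name, d, T=None):
    "world XYZ per pixel; T=(tcp pos, rot) for the wrist camera"
    c=manip.get_calibration(name); h,w=d.shape
    uv=np.stack(np.meshgrid(np.arange(w),np.arange(h)),-1).reshape(-1,1,2).astype(np.float64)
    n=cv2.undistortPoints(uv,c["intrinsics"],c["D"]).reshape(h,w,2)
    P=np.dstack([n,np.ones((h,w))])*d[...,None]
    if name=="wrist":
        H=c["hand_eye"]; P=P@H[:3,:3].T+H[:3,3]
        return P@np.array(T[1]).T+np.array(T[0])
    return (P-c["t"])@c["R"]
def wrist(save=None):
    T=(np.array(manip.current_position()),np.array(manip.current_tool_rot()))
    p,d=manip.camera("wrist")
    if save: cv2.imwrite(save,p[:,:,::-1])
    return p,d,cloud("wrist",d,T)
def down(yaw):
    "tool down, closing axis (tool y) along world angle yaw (deg)"
    a=np.radians(yaw); y=np.array([np.cos(a),np.sin(a),0]); z=np.array([0,0,-1.]); 
    return np.column_stack([np.cross(y,z),y,z])
E
python3 - <<'E'
from h import *
f=np.load("top0.npz"); p,d=f["p"],f["d"]
W=cloud("top",d)
for n,u,v in [("defA",239,240),("defB",322,160),("holder",335,207),("hang",410,200),("hang2",416,170),("cup",370,174),("cup2",452,199),("timer",351,235),("bottle",275,209),("table",300,225),("jar",205,227),("box",446,160),("bath",332,108)]:
    print(n,W[v,u].round())
# top-down height map, 1.5 mm/px : x up, y left
q=W.reshape(-1,3); col=p.reshape(-1,3)
cv2.imwrite("pics/crop.png",cv2.resize(p[120:300,195:475,::-1],None,fx=2.8,fy=2.8,interpolation=cv2.INTER_CUBIC))
for n,(u0,v0,u1,v1),z0,z1 in [("defA",(215,215,265,260),140,175),("defB",(305,135,345,185),140,175),("holder",(318,190,352,225),60,78),("hang",(395,155,430,225),145,185)]:
    s=W[v0:v1,u0:u1].reshape(-1,3); s=s[(s[:,2]>z0)&(s[:,2]<z1)]
    c=s.mean(0); ev,V=np.linalg.eigh(np.cov(s[:,:2].T)); print(n,len(s),c.round(1),s.max(0).round(),np.sqrt(ev).round(1),np.degrees(np.arctan2(V[1,1],V[0,1])).round(1))
E
```

```text
defA [462. 358. 144.]
defB [669. -44. 150.]
holder [490. -39.  67.]
hang [ 415. -333.   86.]
hang2 [ 556. -439.   -6.]
cup [ 582. -227.   58.]
cup2 [ 369. -504.   64.]
timer [371. -68.  16.]
bottle [564. 193.  55.]
table [481. 116.   4.]
jar [570. 476.  93.]
box [ 525. -537.   99.]
bath [ 862. -154.  179.]
defA 171 [472.3 368.1 152. ] [494. 413. 165.] [ 8.5 23.7] 102.9
defB 135 [693.4 -54.5 153.1] [731. -21. 167.] [ 8.1 23.2] 138.8
holder 107 [499.9 -44.6  68.4] [529. -16.  77.] [13.7 14.3] 145.7
hang 179 [ 419.1 -336.   169.9] [ 520. -276.  185.] [ 5.2 62.1] 147.4
```

View pics/crop.png

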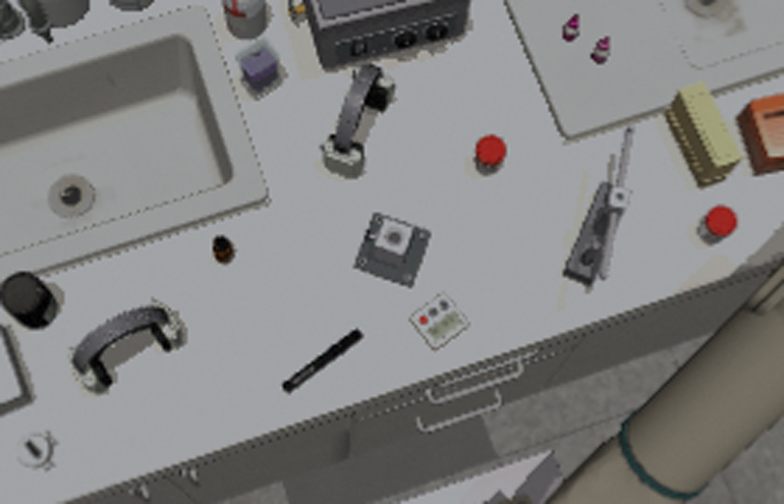

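The crop shows the T hanger in its rack at right, the holder with mouth at about (393,238), defender A at lower left and defender B at upper centre. The hanger's crossbar runs at about 147°. I'll look at the hanger from close by.

```bash
cat >> h.py <<'E'
def best(pos,yaw):
    "down orientation (yaw or yaw+180) with the smaller joint motion"
    q0=np.array(manip.current_joint_pos()); o=[]
    for y in (yaw,yaw+180):
        q=manip.solve_ik(list(pos),down(y))
        if q is not None: o.append((np.abs(np.array(q)-q0).max(),y,np.round(q,0)))
    print("ik",o); return min(o,key=lambda t:t[0])[1]
E
python3 - <<'E'
from h import *
pos=[419,-336,470]; y=best(pos,57.4); t=manip.current_time_s()
manip.move_pose(pos,down(y)); print(y,manip.current_time_s()-t,manip.current_ft_force())
p,d,W=wrist("pics/w1.png"); np.savez("w1.npz",p=p,d=d,W=W)
s=W.reshape(-1,3); s=s[np.linalg.norm(s[:,:2]-[419,-336],axis=1)<140]
hub=s[(s[:,2]>178)&(s[:,2]<195)]
bar=s[(s[:,2]>155)&(s[:,2]<195)]
for n,q in(("hub",hub),("bar",bar)):
    r=cv2.minAreaRect(q[:,:2].astype(np.float32)); print(n,len(q),q.mean(0).round(1),r)
c=np.median(hub,0)
ev,V=np.linalg.eigh(np.cov(bar[:,:2].T)); a=V[:,1]; print(np.degrees(np.arctan2(a[1],a[0])))
l=(bar[:,:2]-c[:2])@a
for k in range(-120,121,10):
    m=(l>=k-2)&(l<k+2)
    if m.any(): print(k,m.sum(),np.percentile(bar[m,2],[10,50,90]).round(1))
E
```

```text
ik [(np.float64(78.4589552814764), 57.4, array([ 58.,  25., -33.,  99.,  16.,  60.,  77.])), (np.float64(77.46459702318364), 237.4, array([ 24.,  23.,  17., 100.,  -8.,  58., -79.]))]
237.4 1.2249999999999999 [ 0.06770811 -0.24105415  0.2334628 ]
hub 1014 [ 422.9 -337.2  184.5] ((422.0305480957031, -336.4021301269531), (25.594253540039062, 222.5852813720703), 57.915260314941406)
bar 3432 [ 430.4 -342.1  172.5] ((421.7242126464844, -336.38763427734375), (25.701387405395508, 227.4610595703125), 56.99614334106445)
147.60243827779772
-110 57 [174.4 176.3 178.1]
-100 63 [164.9 166.8 168. ]
-90 60 [164.8 166.8 168.4]
-80 60 [164.7 166.9 168.6]
-70 60 [164.5 166.8 168. ]
-60 59 [164.5 166.6 168. ]
-50 50 [164.6 166.8 168.3]
-40 57 [163.8 166.8 168.1]
-30 51 [165.2 167.1 168.3]
-20 46 [164.8 166.9 168.2]
-10 137 [183.3 184.5 185.4]
0 143 [183.7 185.2 187.7]
10 131 [183.6 184.7 185.6]
20 1 [169.8 169.8 169.8]
30 44 [165.  167.1 168.5]
40 44 [164.5 167.  168.2]
50 40 [165.6 167.  168.6]
60 36 [164.4 166.9 168.2]
70 38 [164.8 167.3 168.2]
80 36 [165.1 166.8 168.5]
90 31 [165.  167.2 168.5]
100 34 [165.  167.2 168.2]
110 55 [167.4 175.4 177.9]
```

View pics/w1.png

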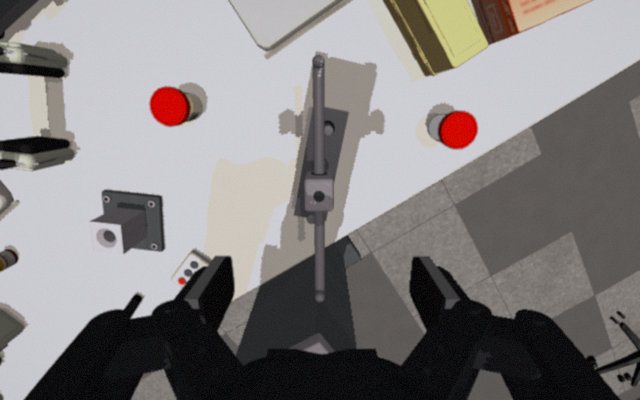

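The wrist view shows the hanger centred: hub at (319,193), crossbar vertical from (319,60) to (319,298), nothing near the fingers. Gripping and lifting it now.

Run:
```python
from h import *
R=down(237.5)
manip.move_pose([421.9,-336.4,360],R); manip.movel([421.9,-336.4,324],R,feed=100)
manip.close(90); print(manip.current_width(),manip.current_finger_force(),manip.current_ft_force())
manip.movel([421.9,-336.4,450],R,feed=150); print(manip.current_width(),manip.current_ft_force(),manip.current_moment(),manip.current_time_s())
P=[500,-45,450]
for yaw in (0,20,40,57.5,90,147.5,-20,-40): print(yaw); best(P,yaw)
```

```text
24.967970583481026 88.01467537879944 [-0.75419104 -0.10958374  4.67782892]
24.97443997785125 [-0.41746193 -0.29759462 -2.19724962] [ 0.0030052  -0.02793364  0.0083494 ] 3.9667
0
ik [(np.float64(72.21115048070786), 0, array([ 14.,  21., -16., 106.,   7.,  53.,  -6.])), (np.float64(85.2124780409423), 180, array([ -19.,   23.,   29.,  107.,  -14.,   53., -163.]))]
20
ik [(np.float64(89.81747513637762), 20, array([ 17.,  22., -21., 106.,  10.,  54.,  12.])), (np.float64(68.09567763694193), 200, array([ -15.,   22.,   24.,  107.,  -11.,   53., -146.]))]
40
ik [(np.float64(107.3538591952121), 40, array([ 21.,  22., -26., 106.,  12.,  54.,  29.])), (np.float64(50.435298018143556), 220, array([ -12.,   22.,   19.,  107.,   -9.,   53., -128.]))]
57.5
ik [(np.float64(122.74069685118272), 57.5, array([ 24.,  23., -30., 106.,  14.,  55.,  45.])), (np.float64(35.173104668265864), 237.5, array([  -9.,   21.,   15.,  107.,   -7.,   53., -113.]))]
90
ik [(np.float64(137.60811307121298), 90, array([ 42.,  31., -61., 106.,  31.,  62.,  60.])), (np.float64(26.70952876636202), 270, array([ -3.,  21.,   7., 107.,  -3.,  52., -85.]))]
147.5
ik [(np.float64(90.0466080093785), 147.5, array([ -41.,   37.,   70.,  108.,  -39.,   64., -168.])), (np.float64(43.59788335470588), 327.5, array([  8.,  21.,  -8., 107.,   4.,  53., -34.]))]
-20
ik [(np.float64(54.58874335634546), -20, array([ 10.,  21., -11., 107.,   5.,  53., -23.])), (np.float64(80.90573886514017), 160, array([ -39.,   34.,   66.,  108.,  -36.,   62., -159.]))]
-40
ik [(np.float64(37.01687347263964), -40, array([  7.,  21.,  -6., 107.,   3.,  53., -41.])), (np.float64(187.60811307121293), 140, array([ 42.,  31., -61., 106.,  31.,  62., 110.]))]
```

Run:
```python
from h import *
R=down(0)
for i,x in enumerate((555,445)):
    manip.move_pose([x,-45,450],R); p,d,W=wrist(f"pics/hold{i}.png")
    m=((W[...,2]>64)&(W[...,2]<76)&(np.hypot(W[...,0]-500,W[...,1]+45)<50)).astype(np.uint8)
    n,L,st,_=cv2.connectedComponentsWithStats(m); k=1+np.argmax(st[1:,4]); q=W[L==k]
    print(x,len(q),q.mean(0).round(1),np.median(q[:,2]),cv2.minAreaRect(q[:,:2].astype(np.float32)))
    h=cv2.convexHull(q[:,:2].astype(np.float32)); M=cv2.moments(h); print("hull c",M["m10"]/M["m00"],M["m01"]/M["m00"],M["m00"])
    v,u=np.where(L==k); print("px",u.mean(),v.mean())
    g=p.astype(int).sum(2); y0,x0=int(v.mean()),int(u.mean())
    cv2.imwrite(f"pics/holdc{i}.png",cv2.resize(p[max(0,y0-80):y0+80,max(0,x0-100):x0+100,::-1],None,fx=3.5,fy=3.5,interpolation=cv2.INTER_CUBIC))
print(manip.current_time_s())
```

```text
555 1239 [500.5 -41.5  69.1] 69.47591331778835 ((500.3543701171875, -42.0114631652832), (44.487979888916016, 44.32361602783203), 50.97279357910156)
hull c 500.38623379032714 -42.04270344492793 1955.4524577055126
px 276.17110573042777 171.4229217110573
445 1234 [500.3 -41.5  69.1] 69.44865575565566 ((500.5721740722656, -42.0072021484375), (44.40391540527344, 44.46660232543945), 50.927589416503906)
hull c 500.59514563234575 -41.9904062910969 1956.9283744099957
px 369.6150729335494 171.5453808752026
5.8
```

```bash
python3 -c "
import cv2
a=cv2.imread('pics/holdc0.png');b=cv2.imread('pics/holdc1.png')
f=lambda i:cv2.resize(i,(395,316)); cv2.imwrite('pics/hc.png',cv2.hconcat([f(a),f(b)]))"
```

```text
(no output)
```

View pics/hc.png

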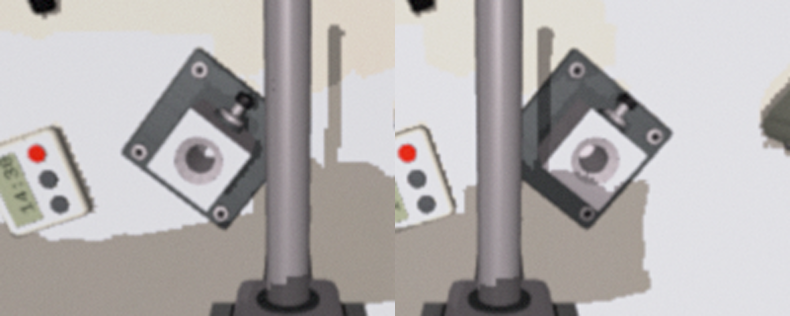

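Both close views show the holder turned about 51°, with the bore clear and the plunger knob at its upper right. Both place the mouth at (500.5, -42.0). Inserting in steps while watching the force.

Run:
```python
from h import *
R=down(0); x,y=500.5,-42.0
manip.move_pose([x,y,395],R)
f0=np.array(manip.current_ft_force()); print("f0",f0.round(1))
for z in (382,376,372,368,364,360,356,352,348,344,340):
    manip.movel([x,y,z],R,feed=60)
    f=np.array(manip.current_ft_force())-f0; p=np.array(manip.current_position())
    print(z,f.round(1),(p-[x,y,z]).round(2))
    if f[2]>12 or np.hypot(f[0],f[1])>10: break
print(manip.current_moment(),manip.current_width(),manip.current_time_s())
```

```text
f0 [ 0.1 -0.  -2.1]
382 [-0.1 -0.2  0.2] [-0.37 -0.11  0.13]
376 [-0.2 -0.5 -0.5] [-0.2  -0.05 -0.14]
372 [1.  0.8 0.4] [ 0.01 -0.01 -0.17]
368 [-0.1  0.1  0.2] [ 0.02 -0.02 -0.21]
364 [ 0.  -0.7  0. ] [-0.01 -0.02 -0.22]
360 [0.5 0.4 0.1] [ 0.   -0.02 -0.24]
356 [-0.   0.7 -1.2] [-0.01 -0.02 -0.23]
352 [ 0.7 -0.5  0.1] [ 0.01 -0.   -0.22]
348 [-0.1 -1.1  1.6] [-0.03 -0.29  0.05]
344 [ 0.3 -2.9  0.5] [ 0.04 -0.39 -0.15]
340 [ 0.2 -2.7 -2.5] [ 0.04 -0.33 -0.34]
[-0.98652265 -0.43731778  0.01004682] 25.019927484826635 9.075
```

Run:
```python
from h import *
R=down(0); x,y=500.5,-42.0
for z in (336,332,330,328,327,326,325,324,323,322,321,320):
    manip.movel([x,y,z],R,feed=40)
    f=np.array(manip.current_ft_force())-[.1,0,-2.1]; p=np.array(manip.current_position())
    print(z,f.round(1),(p-[x,y,z]).round(2))
    if f[2]>18 or np.hypot(f[0],f[1])>15: break
print(np.round(manip.current_moment(),2),manip.current_width(),manip.current_time_s())
```

```text
336 [ 1.6 -3.3 -2.6] [ 0.01 -0.2  -0.41]
332 [ 1.1 -2.3 -3.2] [-0.01 -0.06 -0.46]
330 [ 2.1 -3.4 -5. ] [-0.07  0.04 -0.43]
328 [ 0.8 -2.5 -4.5] [-0.06  0.22 -0.25]
327 [ 0.2 -1.1 -1.4] [-0.05  0.2   0.03]
326 [-0.5 -1.6  6. ] [-0.01  0.16  0.45]
325 [-2.2 -1.6 14.3] [0.06 0.2  1.33]
324 [-4.4 -1.7 23.5] [0.09 0.23 2.23]
[-0.43  1.45 -0.05] 25.03557071089096 11.075
```

Foot on the floor at TCP ≈326, as predicted, with lateral force small. Release, back off and check.

Run:
```python
from h import *
R=down(0); x,y=500.5,-42.0
manip.movel([x,y,326],R,feed=60); manip.open_gripper(); print(manip.current_width())
manip.movel([x,y,470],R,feed=200)
p,d,W=wrist("pics/w3.png"); s=W.reshape(-1,3); s=s[np.hypot(s[:,0]-x,s[:,1]-y)<140]
bar=s[(s[:,2]>155)&(s[:,2]<200)]; print(cv2.minAreaRect(bar[:,:2].astype(np.float32)))
b=bar[np.abs(bar[:,1]-y)>30]; print("ang",np.polyfit(b[:,1],b[:,0],1))
for n,m in(("hub",np.abs(bar[:,1]-y)<12),("+80",np.abs(bar[:,1]-y-80)<8),("-80",np.abs(bar[:,1]-y+80)<8)): print(n,np.percentile(bar[m,2],[10,50,90]).round(1),bar[m].mean(0).round(1))
for n,c,yw in(("A",(472,368),103),("B",(693,-55),139)):
    print(n); best([*c,460],yw-90)
print(manip.current_time_s())
```

```text
85.45781844926618
((499.4015808105469, -41.76130676269531), (25.57758903503418, 226.82797241210938), 0.2718421220779419)
ang [-1.37106083e-03  4.99399064e+02]
hub [185.6 186.7 188.4] [499.5 -41.9 186.8]
+80 [166.7 168.9 170.1] [499.4  38.2 168.7]
-80 [166.2 168.7 169.6] [ 499.6 -121.9  168.3]
A
ik [(np.float64(39.05841109277882), 13, array([-24.,  30., -26.,  91.,  14.,  62., -41.])), (np.float64(125.99780624611796), 193, array([ -6.,  40., -61.,  90.,  36.,  71., 120.]))]
B
ik [(np.float64(43.73303363190135), 49, array([ 16.,  40., -27.,  74.,  18.,  71.,  38.])), (np.float64(114.6129916727034), 229, array([  -6.,   38.,   15.,   75.,  -10.,   68., -121.]))]
12.8583
```

View pics/w3.png

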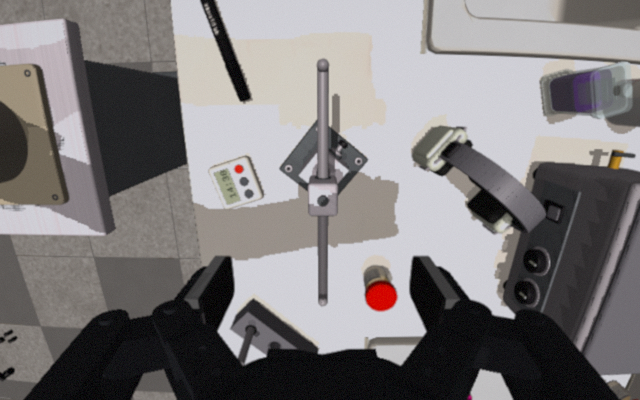

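The view shows the hanger standing in the holder with its crossbar along world y. The hub top has risen by 2 mm, so the foot is home at 12. Next, a close look at defender A.

```bash
cat >> h.py <<'E'
def crown(W,c):
    for it in range(2):
        s=W.reshape(-1,3); s=s[np.hypot(s[:,0]-c[0],s[:,1]-c[1])<70]
        for z in (125,140,148):
            q=s[(s[:,2]>z)&(s[:,2]<170)]; r=cv2.minAreaRect(q[:,:2].astype(np.float32))
            b=cv2.boxPoints(r); e=max((b[1]-b[0],b[2]-b[1]),key=np.linalg.norm)
            if it: print(z,len(q),r[0],r[1],"own y",np.degrees(np.arctan2(e[1],e[0]))%180,"zmax",np.percentile(q[:,2],98))
        c=r[0]
    return r[0]
E
python3 - <<'E'
from h import *
manip.move_pose([462,368,460],down(13))
p,d,W=wrist("pics/A.png"); crown(W,(472,368)); print(manip.current_time_s())
E
```

```text
125 3027 (473.8929138183594, 371.5566711425781) (27.87092399597168, 111.25968933105469) own y 102.82353 zmax 158.26681013060448
140 2466 (473.83538818359375, 371.93023681640625) (27.845687866210938, 88.326171875) own y 102.79554 zmax 158.37226516855574
148 1904 (473.779052734375, 371.7870178222656) (27.60207176208496, 66.80720520019531) own y 102.79511 zmax 158.5190500896233
14.4333
```

View pics/A.png

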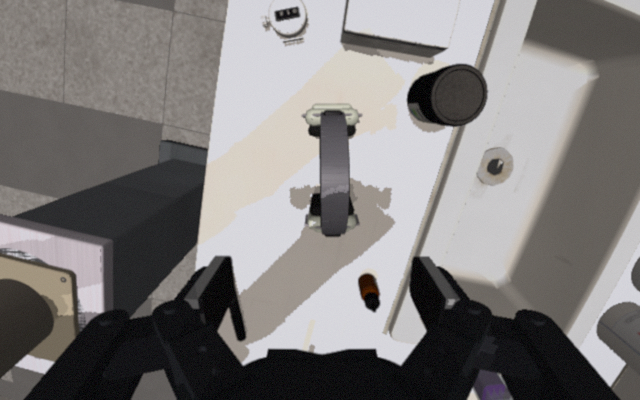

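Defender A's crown is at about (335,165) px, i.e. world (473.8, 371.8), with own x at 12.8° and the jar clear. I'll take a shallow grip so the fingertips stay above the crossbar's turned-up tip, then lift and move over the +y arm.

```bash
cat > step.py <<'E'
from h import *
def pick(c,yaw,z=321):
    R=down(yaw)
    manip.move_pose([*c,z+40],R); manip.movel([*c,z],R,feed=100)
    manip.close(45); print("w",manip.current_width(),"ff",manip.current_finger_force(),np.round(manip.current_ft_force(),1))
    manip.movel([*c,z+20],R,feed=60); manip.movel([*c,520],R,feed=200)
    print("lift w",manip.current_width(),np.round(manip.current_ft_force(),1),manip.current_time_s())
E
python3 - <<'E'
from step import *
pick((473.8,371.8),12.8)
P=[499.4,-41.8+75,520]; y=best(P,90); manip.move_pose(P,down(y))
print(y,manip.current_width(),np.round(manip.current_ft_force(),1),manip.current_time_s())
p,d,W=wrist("pics/overA.png"); pt,dt=manip.camera("scene"); cv2.imwrite("pics/sceneA.png",pt[:,:,::-1])
a=cv2.resize(pt[60:360,200:450,::-1],(400,480)); b=cv2.resize(p[...,::-1],(400,250)); cv2.imwrite("pics/oA.png",cv2.hconcat([a,cv2.copyMakeBorder(b,0,230,0,0,cv2.BORDER_CONSTANT)]))
E
```

```text
w 26.328487231351925 ff 44.45135772768481 [ 0.6 -0.8  3.5]
lift w 26.101862203895504 [ 1.1 -0.  -2.2] 17.5583
ik [(np.float64(106.03625287341168), 90, array([ 24.,  21., -43., 100.,  16.,  66.,  66.])), (np.float64(57.48133969433834), 270, array([ -6.,  17.,  -1., 101.,   0.,  63., -97.]))]
270 26.269816911478255 [-0.3 -0.1 -1.5] 18.8417
```

View pics/oA.png

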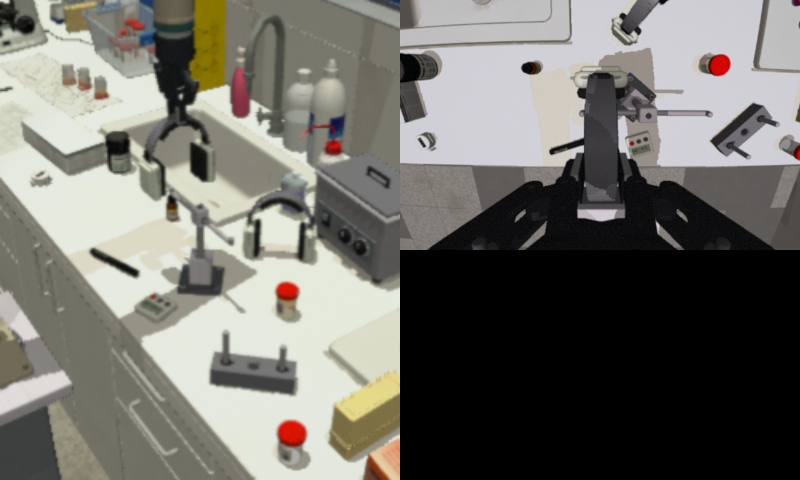

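Left: defender A hangs level in the gripper above the +y arm. Right: the wrist view shows its arch straddling the bar. Lowering it.

```bash
cat >> step.py <<'E'
def place(c,yaw,z=321):
    R=down(yaw); manip.movel([*c,390],R,feed=150); manip.movel([*c,z+34],R,feed=60); manip.hold(.2)
    f0=np.array(manip.current_ft_force()); print("f0",f0.round(1))
    for k in (32,31,30,29,28,27):
        manip.movel([*c,z+k],R,feed=30); manip.hold(.1)
        f=np.array(manip.current_ft_force())-f0; print(k,f.round(1),round(manip.current_width(),1))
        if f[2]>1.2: break
E
python3 - <<'E'
from step import *
place((499.4,33.2),270)
print(manip.current_position(),manip.current_time_s())
E
```

```text
f0 [-0.   0.1 -1.5]
32 [-0.1 -0.5 -0.1] 26.0
31 [-0.9 -1.  -0.6] 26.6
30 [-0.4  0.8  3.3] 25.8
[499.57706416  33.48959323 351.24642021] 21.9417
```

Run:
```python
from step import *
c=(499.4,33.2); R=down(270)
manip.open_gripper(); print(manip.current_width(),np.round(manip.current_ft_force(),1))
manip.movel([*c,385],R,feed=80); print(np.round(manip.current_ft_force(),1)); manip.movel([*c,500],R,feed=250)
P=[680,-65,460]; 
y=best(P,49); manip.move_pose(P,down(y)); print(y)
p,d,W=wrist("pics/B.png"); c=crown(W,(693,-55)); 
s=W.reshape(-1,3); q=s[(s[:,2]>162)&(s[:,2]<230)&(np.hypot(s[:,0]-c[0],s[:,1]-c[1])<120)]
print("bath pts near",len(q)); 
a=np.radians(49); u=np.array([np.cos(a),np.sin(a)]); v=np.array([-u[1],u[0]])
for zlo,zhi in ((100,162),(162,240)):
    q=s[(s[:,2]>zlo)&(s[:,2]<zhi)]; r=q[:,:2]-c; l,w=r@u,r@v; m=(np.abs(l)<100)&(np.abs(w)<60)&(np.abs(l)>22); 
    print(zlo,m.sum(),"l range",np.round(np.sort(np.abs(l[m]))[:3],1) if m.any() else "")
    m2=(np.abs(w)<25)&(np.abs(l)<80)&(np.abs(l)>22); print(" finger strip",m2.sum(),np.round(l[m2][:5]))
ps,ds=manip.camera("scene")
cv2.imwrite("pics/cB.png",cv2.hconcat([cv2.resize(ps[60:360,200:450,::-1],(335,400)),cv2.resize(p[...,::-1],(465,400*465//640)).copy() if 0 else cv2.copyMakeBorder(cv2.resize(p[...,::-1],(465,290)),0,110,0,0,cv2.BORDER_CONSTANT)]))
print(manip.current_time_s())
```

```text
85.55605280857253 [-0.2 -0.6  0.1]
[-0.4  1.1 -0.8]
ik [(np.float64(133.9554933771222), 49, array([ 19.,  39., -31.,  76.,  20.,  70.,  37.])), (np.float64(25.624909621035656), 229, array([  -2.,   37.,   10.,   77.,   -6.,   67., -123.]))]
229
125 3141 (698.0850219726562, -54.825069427490234) (27.999540328979492, 111.84156799316406) own y 139.96454 zmax 158.54168876235292
140 2551 (697.8809204101562, -54.58250427246094) (27.936687469482422, 88.14054870605469) own y 138.83252 zmax 158.687836620373
148 1994 (698.2857666015625, -54.93557357788086) (27.935836791992188, 68.51146697998047) own y 138.79846 zmax 158.75527112439582
bath pts near 2401
100 0 l range 
 finger strip 0 []
162 0 l range 
 finger strip 0 []
24.6833
```

View pics/cB.png

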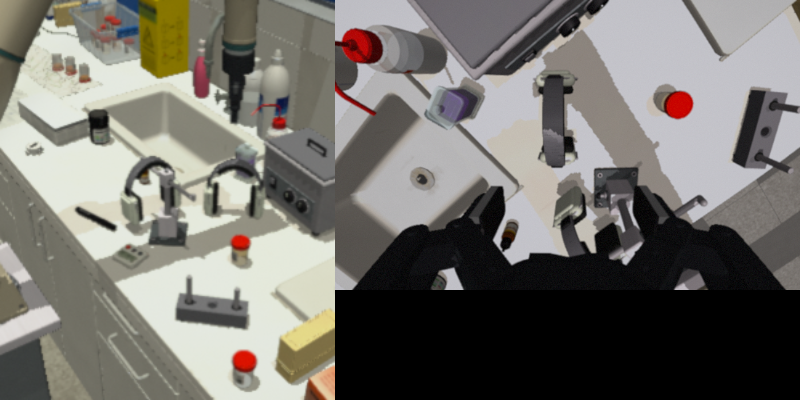

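Defender A hangs on the +y arm (left view). Defender B's crown is at about (553,120) px, i.e. world (698, -55), with the bath clear of the finger strip. I'll hang B on the -y arm.

Run:
```python
from step import *
print(manip.solve_ik([698.2,-54.9,520],down(228.9)))
pick((698.2,-54.9),228.9)
P=[499.4,-116.8,520]; y=best(P,90); manip.move_pose(P,down(y))
print(y,manip.current_width(),np.round(manip.current_ft_force(),1),manip.current_time_s())
ps,_=manip.camera("scene"); p,d=manip.camera("wrist")
cv2.imwrite("pics/oB.png",cv2.hconcat([cv2.resize(ps[60:360,200:450,::-1],(335,400)),cv2.copyMakeBorder(cv2.resize(p[...,::-1],(465,290)),0,110,0,0,cv2.BORDER_CONSTANT)]))
```

```text
[  -2.97264545   36.33706012   10.27694716   68.08408417   -6.25196044
   76.09999038 -124.25538133]
w 25.51807806391995 ff 44.450926840781904 [1.3 1.  2.7]
lift w 26.202897984682703 [-0.5  0.4 -2. ] 27.8083
ik [(np.float64(197.8753908601974), 90, array([ 50.,  27., -61.,  98.,  25.,  70.,  74.])), (np.float64(45.10235529319597), 270, array([  8.,  18.,   2.,  99.,  -1.,  63., -79.]))]
270 25.95577630842302 [ 0.3  0.1 -1.7] 28.65
```

View pics/oB.png

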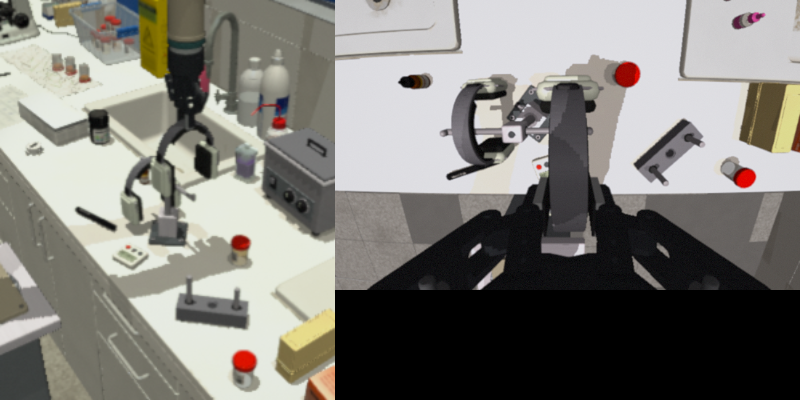

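Defender B is held level over the -y arm and A still hangs squarely. The bar may have settled a little, so lower by force.

Run:
```python
from step import *
place((499.4,-116.8),270)
print(manip.current_position(),manip.current_time_s())
```

```text
f0 [-0.  -0.7 -1.1]
32 [ 0.5 -1.9  6.3] 26.4
[ 499.82003231 -117.55094515  353.70237812] 31.05
```

Run:
```python
from step import *
c=(499.4,-116.8); R=down(270)
manip.movel([*c,353],R,feed=30); print(np.round(manip.current_ft_force(),1))
manip.open_gripper(); print(manip.current_width(),np.round(manip.current_ft_force(),1))
manip.movel([*c,390],R,feed=80); print(np.round(manip.current_ft_force(),1)); manip.movel([499,-42,550],R,feed=250); manip.hold(1)
p,d,W=wrist("pics/end.png"); s=W.reshape(-1,3)
for y in (33,-117):
    q=s[(np.hypot(s[:,0]-499,s[:,1]-y)<45)&(s[:,2]>172)&(s[:,2]<205)&(abs(s[:,1]+42)>25)]; print(y,cv2.minAreaRect(q[:,:2].astype(np.float32)),np.percentile(q[:,2],98))
q=s[(np.hypot(s[:,0]-499,s[:,1]+42)<10)&(s[:,2]>150)]; print("hub",q.mean(0))
ps,_=manip.camera("scene")
cv2.imwrite("pics/fin.png",cv2.hconcat([cv2.resize(ps[60:360,200:450,::-1],(335,400)),cv2.copyMakeBorder(cv2.resize(p[...,::-1],(465,290)),0,110,0,0,cv2.BORDER_CONSTANT)]))
print(manip.current_time_s())
```

```text
[ 0.7 -2.8  5.8]
85.52027507969429 [-0.2  0.4  0.1]
[0.3 0.7 0.1]
33 ((501.8973083496094, 45.26909637451172), (81.93206787109375, 52.15742111206055), 1.7522225379943848) 188.1553191047765
-117 ((502.5026550292969, -131.50381469726562), (81.67326354980469, 48.757259368896484), 0.32869622111320496) 188.5680918884654
hub [505.66783719 -41.95964085 371.75450597]
34.4833
```

View pics/fin.png

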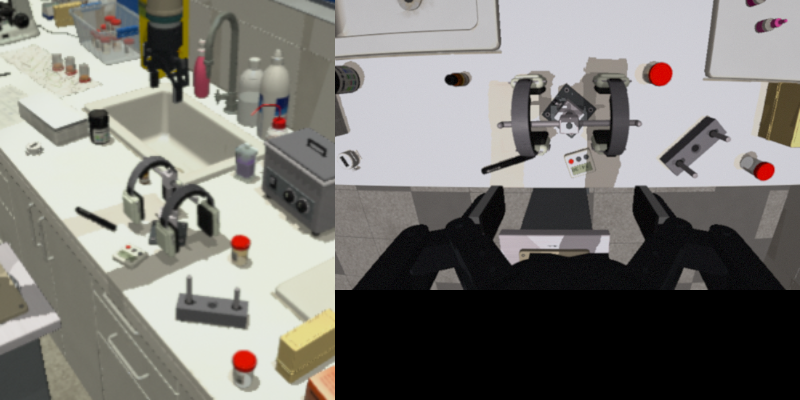

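Both defenders hang level, one per arm, with crown tops at 188 mm. The hanger is seated and the bystanders are undisturbed, so I'm handing in.

```bash
python3 -c "
from workcell import manip
print(manip.close_job())"
```

```text
the job is handed in; nothing more can be done
None
```

The hanger is pressed fully home in the rod holder and an ear defender hangs on each arm; nothing else was disturbed in the last pictures, and I handed the job in at about 34 s, with no verdict returned.

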